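# Pin an LED board on its jig and wedge its free end clear

## Robot

A 6-joint arm with a two-finger parallel gripper is mounted at the origin on the work surface. World frame = base frame: x ahead of the robot, y to its left, z up, the work surface at z = 0. Lengths are in m, angles in degrees, forces in N, time in s.
With the tool pointing down it reaches from about 0.25 to 0.725 m from the base axis. Payload 9.7 kg.
Tool frame: the origin (TCP) lies midway between the tips of the shut fingers; the grasp point (between the pads) lies 19 mm behind it (bot.hold_point_z is the distance from the TCP to the grasp point, in m); z points along the fingers, y is the line along which they close (so a half turn about z gives the same grasp; the last joint's range is limited). The gripper opens to 85 mm and grips with 20 to 120 N. Pads are 22 mm wide; open, the fingers measure 114 mm over their backs; the gripper's body (76 mm by 85 mm) begins 54 mm behind the grasp point. The pads swing forward as they close: fully open they stand 13 mm farther back than shut.
Start: joints at [-64.916, 4.979, 10.078, 95.1, 0, 90], TCP at [0.233, -0.498, 0.231] pointing down, gripper open.
Joint ranges: [-179.16, 179.16], [-48.56, 103.87], [-65.8, 70.77], [-126.05, 130.52], [-82.76, 87.17], [-180, 180]. Speed limits (degrees/s): [127.2, 127.2, 147.25, 180, 180, 180].

## Interface

Orientations are given as [roll, pitch, yaw] about the fixed x, y, z axes, in that order (R = Rz(yaw) Ry(pitch) Rx(roll)).
In Python, from workcell import bot gives the robot as it stands.
- The arm moves only by the tool play_rows, never from a script. Its argument "steps" is a list that holds one entry, the list of rows, each a list of 4 numbers: the shift along the tool's x, y, z in m, then the turn about the tool's z in rad. In form: [[[tx, ty, tz, yaw], ...]]. A call has exactly 5 rows; each row shifts and turns the commanded pose from where the row before left it, along the tool's axes as they then stand; what a row does not reach is not made up. A row lasts 1/12 s, in which the tool goes at most 41.7 mm and 7.16 degrees, less where a joint would pass 70% of its speed; a pose out of reach is approached as far as the arm can. A call is refused whole if a number of a shift passes 0.0417 or a number of a turn 0.125, either way. A call with a gripper value outside its range is refused whole. "gripper" is the finger opening in m, from 0 to 0.0854, set as the call begins (left out, the last holds). The fingers move at their own pace and stop on an object; "squeeze" is the grip in N (left out, the last holds). Time passes only in rows, so rows that do not move let the fingers close, or fill a call up. It gives the time, the measured TCP pose, the force, the opening and the grip force at its end, in the units of the state.
- bot.get_obs(): the state, without advancing time (a new reading comes with each control period).
- bot.camera(name): name is "scene" or "top" or "wrist"; returns a dict with "img" (480x640x3 uint8, blue, green, red), "vfov" (degrees; the focal length in pixels is half the picture's height over the tangent of half this angle, whatever the lens; pixels are square), "cx", "cy" (the principal point, pixels), "xyz" and "attitude" of the camera in the world. Camera axes: x right, y down, z forward; pixel columns grow to the right and rows downward; lengths in m; the calibration is good to about 2 mm. A picture is of the moment at which its call begins. There is no depth.
- bot.job_done(): hands the job in; it is judged then, once.
The state is a dict: "time": time; "q": joint angles; "qd": joint speeds; "joint_efforts": joint torques, N m; "ee_pos": TCP position; "tcp_rot": TCP orientation; "wrist_force": force on the tool from outside, world axes, zero at the start; "torque": the same for the moment, N m; "opening": finger opening in m; "grasp_force": force on a finger pad.
Only numpy, scipy, OpenCV 4.12 (cv2) and the standard library are available. Lean on these libraries where they do the work, as an engineer would, in place of code of your own. Each camera call takes 0.05 s, during which the arm holds its last target. There are 200 camera calls.

## Task

Push the red-headed pin through the hole in the blue LED board, fully home into the plywood jig below, and let it go so that the board cannot slide. Then grip the orange wedge by its block and slide it flat along the jig, thin end first, under the middle of the board's free end until that end has just lifted off its rests, by about 4 mm. Finish while still gripping the wedge there, with the board riding on it and nothing else holding the board up, and leave the other things on the bench where they are.

Things in the scene. Friction and masses are not known exactly. Their poses are not given: they have to be found in the camera images.
- jig: Fixed plywood plate 270 (x) x 130 (y) x 22 mm flat on the bench. Origin: centre of its underside. +x runs from the bare runway end (x -135 to -20 mm, top 22 mm up) to the pin end. Four white rests 6 mm high carry the board; the two at the free end stand at y -33 and +33 mm, 46 mm apart for the wedge. Low aluminium cheeks (36 mm above bench) flank the board from x 10 to 120 mm.
- socket (a point): Centre of the mouth of the pin socket in the jig plate's top, 110 mm along the jig's +x from its origin, 22 mm above the bench: a round hole 10 mm across right through the plate, straight below the board's hole. Axes as the jig's.
- board_hole (a point): Centre of the top mouth, 38 mm above the bench, of a 10.5 mm through hole in the loose blue LED board, 150 (x) x 90 (y) x 10 mm, about 0.5 kg. It lies on the board's centre line, 20 mm from its pin end. Board axes: +x from the free end to the pin end, along the jig's x.
- board_edge (a point): Middle of the lower edge of the board's free end (towards the runway), 130 mm from the hole and at x = -20 mm of the jig. It is 28 mm above the bench when the board lies on its rests; about 32 mm is wanted.
- pin_head (a point): Grip point of the loose 40 g pin, on its axis, 20 mm above the underside of its red head (16 x 16 mm, 32 mm tall, sides along x and y), z up. Under the head: steel shank 8 mm thick, 36 mm long, tapered tip. It starts upright in a fixed grey block 60 x 60 x 42 mm, head on the block's top, this point 62 mm above the bench; 58 mm when home in the jig, head on the board.
- pin_tip (a point): The tip of the pin's steel shank, 56 mm below point pin_head on the axis. When home it is about 2 mm above the bench.
- wedge_block (a point): Centre of the grip block (30 x 30 x 36 mm tall) of the loose 70 g orange wedge, 18 mm above its flat underside; lies flat on the bench. +x points to the thin tip: from the block's front a ramp 65 mm long, 30 mm wide, falls from 18 to 3 mm. Flat on the runway, its ramp meets the board's edge 13 mm behind the tip; each further 4.3 mm of travel lifts the edge 1 mm.
- wedge_tip (a point): Middle of the lower edge of the wedge's thin end, 80 mm along +x from point wedge_block and 18 mm lower, level with the flat underside. Axes as the wedge's.
- spool: Bystander: solder spool, blue flanges 60 mm across, 45 mm tall, standing; origin at the centre of its underside.
- can: Bystander: red drink can, 66 mm across, 115 mm tall, standing; origin at the centre of its underside.
- meter: Bystander: grey multimeter lying flat, 85 x 170 x 36 mm; origin at the centre of its underside.
- driver: Bystander: screwdriver with a yellow handle lying flat on the bench near the robot; origin under its middle.

How it is judged (in metres and radians):
On the way, in this order (a step that is already met when the one before it is completed fails the run):
1. the pin stands home through the board's hole in the jig's socket, let go (horizontal distance between pin_tip and socket below 0.004 m and z of pin_tip in the frame of jig below 0.0065 m and angle between pin_head's own z axis and vertical below 0.25 rad and contact force between the fingers and pin below 0.2 N and horizontal distance between board_hole and socket below 0.006 m), for 0.2 s.
2. the gripped wedge, flat on the runway, carries the board's free end just off its rests (z of board_edge in the frame of jig between 0.03 and 0.0355 m and contact force between wedge and board above 0.4 N and contact force between the fingers and wedge above 1 N and angle between the x axis of wedge_tip and the x axis of jig, either way round below 0.3 rad and angle between wedge_tip's own z axis and vertical below 0.12 rad and z of wedge_tip in the frame of jig below 0.027 m and x of wedge_tip in the frame of board_edge above 0.008 m and contact force between each of the fingers, the arm and board below 0.3 N), for 0.2 s.
At the end, for the whole second after the job is handed in: Pin untouched in the socket: within 4 mm of it, tip under 6.5 mm above the bench, near upright. Board's free end 2 to 7.5 mm above its rest height, riding (over 0.4 N) on the wedge, which the fingers grip, flat on the runway (5 mm, 0.12 rad), along the jig (0.3 rad). Robot not touching the board (all of step 1 and all of step 2); the arm keeps its last pose, push and grip.
It fails at once if the solder spool is moved over 30 mm (distance of spool from where it was at the start of the episode above 0.03 m).
It fails at once if the drink can is moved over 30 mm (distance of can from where it was at the start of the episode above 0.03 m).
It fails at once if the multimeter is moved over 30 mm (distance of meter from where it was at the start of the episode above 0.03 m).
It fails at once if the screwdriver is moved over 30 mm (distance of driver from where it was at the start of the episode above 0.03 m).
It also fails if it takes over 67 s, if anything falls off the work surface, if the arm or the gripper's body presses on something with over 40 N, if the wrist force passes 120 N, or if a joint passes its speed limit or range.

## Working session

There is one attempt and no reset: what is moved stays moved. The work goes in short steps, Python scripts to look and compute and a tool call to move; the robot and the scene stay as the last step left them, time stands still between calls to the robot, and variables do not carry over. Pictures are saved under pics/ and viewed, at most 11 in all, crops included, and the job is handed in when it is done.

Besides the shell and the picture viewer there is one more tool, called by a JSON object that holds its "op" and its "data", one argument or row to a line. play_rows: Moves the arm, as the interface text tells. Its arguments: {"type":"object","properties":{"steps":{"type":"array","items":{"type":"array","items":{"type":"array","items":{"type":"number"}}}},"gripper":{"type":"number"},"squeeze":{"type":"number"}},"required":["steps"]}

```bash
mkdir -p pics; python3 - <<'E'
from workcell import bot
import cv2
for n in ["scene","top"]:
    c=bot.camera(n); cv2.imwrite(f"pics/{n}0.png",c["img"]); print(n,c["vfov"],c["cx"],c["cy"],c["xyz"],c["attitude"])
o=bot.get_obs(); print(o)
E
```

```text
scene 52.74816432065985 321.1863087384119 238.06173091869647 [1.03379514 0.5772677  0.83069824] [-136.71712476   -1.17447614  140.91889457]
top 43.902137485980475 308.3049596876667 237.26113473415035 [0.39442644 0.04277023 1.45312624] [-172.51207409   -0.24904669  -91.35804903]
{'time': 0.1, 'q': array([-6.49175530e+01,  5.00732608e+00,  1.00391204e+01,  9.50994483e+01,
       -2.27767136e-03,  8.99999980e+01]), 'qd': array([-0.07593579, -0.06731187,  0.16627821,  0.03349164,  0.02879796,
       -0.05822739]), 'joint_efforts': array([-1.14897099e-03, -5.21560836e+01,  4.65654123e+01,  1.61528634e-02,
        3.51598985e-06, -2.01710333e-05]), 'ee_pos': array([ 0.23305996, -0.49795351,  0.23066107]), 'tcp_rot': array([-1.79932346e+02,  2.27766742e-03,  2.50824517e+01]), 'wrist_force': array([ 0.09036698, -0.92123859,  0.09097971]), 'torque': array([ 0.04031588, -0.00058238,  0.00187383]), 'grasp_force': 0.0, 'opening': 0.08569207411145087}
```

View pics/top0.png

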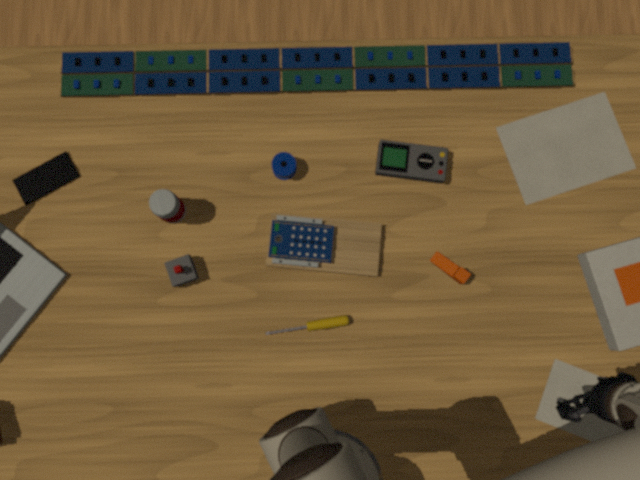

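View pics/scene0.png

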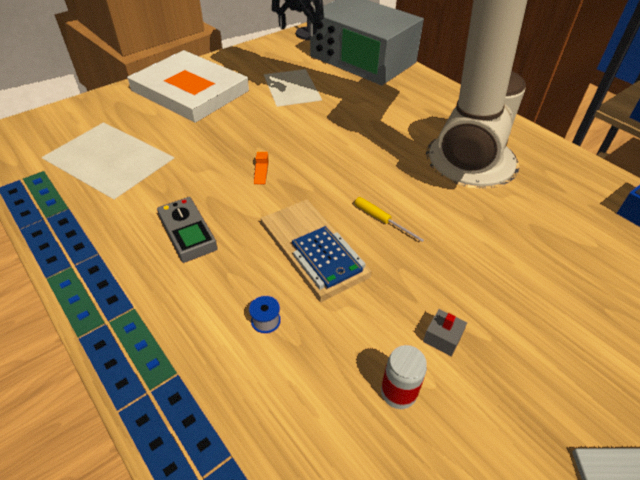

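Top view: pin block about (181,270), red head (179,269); jig centre about (325,247) with its +x end to the left; wedge from (434,257) (tip) to (462,275) (block); can, spool, meter and driver are all clear of these.

```bash
cat > h.py <<'E'
from workcell import bot
import cv2, numpy as np
from scipy.spatial.transform import Rotation as Ro
def cam(n,save=None):
    c=bot.camera(n); c["R"]=Ro.from_euler("xyz",c["attitude"],degrees=True).as_matrix()
    c["f"]=240/np.tan(np.radians(c["vfov"]/2))
    if save: cv2.imwrite(f"pics/{save}.png",c["img"])
    return c
def p2w(c,uv,z):
    uv=np.atleast_2d(np.array(uv,float)); d=np.c_[(uv[:,0]-c["cx"])/c["f"],(uv[:,1]-c["cy"])/c["f"],np.ones(len(uv))]@c["R"].T
    return c["xyz"]+d*((z-c["xyz"][2])/d[:,2])[:,None]
def w2p(c,X):
    d=(np.atleast_2d(X)-c["xyz"])@c["R"]; return np.c_[c["cx"]+c["f"]*d[:,0]/d[:,2],c["cy"]+c["f"]*d[:,1]/d[:,2]]
def mask(c,kind):
    h=cv2.cvtColor(c["img"],cv2.COLOR_BGR2HSV)
    lo,hi={"red":((0,180,90),(5,255,255)),"orange":((6,215,120),(16,255,255)),"blue":((100,120,40),(125,255,255))}[kind]
    return cv2.inRange(h,lo,hi)
def blobs(c,kind,amin=15):
    n,l,s,ce=cv2.connectedComponentsWithStats(mask(c,kind)); return [(s[i].tolist(),ce[i].round(1).tolist()) for i in range(1,n) if s[i,4]>amin]
E
python3 - <<'E'
from h import *
np.set_printoptions(precision=4,suppress=True)
for n in ["top","scene"]:
    c=cam(n)
    print(n)
    for k in ["red","orange"]: print(k,blobs(c,k))
    if n=="top":
        print("pin",p2w(c,[(180,269)],.075)); print("block",p2w(c,[(462,273),(434,257)],.02))
        print("jig corners",p2w(c,[(384,222),(380,276),(266,264),(274,216)],.022))
        print("edge",p2w(c,[(335,226),(332,263),(270,255),(274,220)],.038))
        print("spool/meter/can",p2w(c,[(284,165),(412,160),(170,212)],.03),"driver",p2w(c,[(348,321),(268,332)],.015))
E
```

```text
top
red [([175, 266, 6, 7, 28], [177.4, 268.9])]
orange [([431, 253, 38, 30, 302], [449.8, 267.6]), ([616, 264, 24, 40, 523], [630.0, 282.2])]
pin [[0.5081 0.3313 0.075 ]]
block [[ 0.4871 -0.3363  0.02  ]
 [ 0.5274 -0.2708  0.02  ]]
jig corners [[ 0.6155 -0.153   0.022 ]
 [ 0.4844 -0.138   0.022 ]
 [ 0.5197  0.1355  0.022 ]
 [ 0.6365  0.1144  0.022 ]]
edge [[ 0.606  -0.0326  0.038 ]
 [ 0.5171 -0.0228  0.038 ]
 [ 0.5397  0.1246  0.038 ]
 [ 0.624   0.1137  0.038 ]]
spool/meter/can [[ 0.7611  0.0874  0.03  ]
 [ 0.7666 -0.2268  0.03  ]
 [ 0.6507  0.3655  0.03  ]] driver [[ 0.3791 -0.0581  0.015 ]
 [ 0.3576  0.1336  0.015 ]]
scene
red [([443, 314, 13, 16, 120], [448.7, 321.1]), ([389, 381, 33, 23, 368], [403.4, 394.8])]
orange [([165, 71, 49, 23, 583], [189.0, 82.0]), ([254, 152, 14, 32, 382], [260.7, 167.4])]
```

```bash
cat >> h.py <<'E'
def rows(x,y,z,yaw,n=5,flip=True):
    o=bot.get_obs(); p=o["ee_pos"]; y0=o["tcp_rot"][2]; d=(np.array([x,y,z])-p)/n
    t=-np.radians((yaw-y0+180)%360-180)/n; out=[]; a=np.radians(y0)
    for i in range(n):
        out.append([round(v,4) for v in (d[0]*np.cos(a)+d[1]*np.sin(a), d[0]*np.sin(a)-d[1]*np.cos(a), -d[2], t)]); a-=t
    print("from",p.round(4),o["tcp_rot"].round(2),"rows",out)
E
python3 - <<'E'
from h import *
c=cam("wrist"); o=bot.get_obs(); R=Ro.from_euler("xyz",o["tcp_rot"],degrees=True).as_matrix()
print("cam in tool",R.T@(c["xyz"]-o["ee_pos"]),"\n",R.T@c["R"],c["vfov"],c["cx"],c["cy"])
rows(.43,-.37,.25,58.5,10)
E
```

```text
cam in tool [ 0.06699899 -0.00020709 -0.14130024] 
 [[-8.14132114e-05 -9.65400387e-01 -2.60772095e-01]
 [ 9.99999920e-01  2.33995530e-05 -3.98827730e-04]
 [ 3.91130395e-04 -2.60772106e-01  9.65400309e-01]] 66.62421759199736 316.7003082223736 247.51429832540722
from [ 0.2331 -0.498   0.2309] [-179.96    0.     25.08] rows [[np.float64(0.0233), np.float64(-0.0032), np.float64(-0.0019), np.float64(-0.0583)], [np.float64(0.0234), np.float64(-0.0019), np.float64(-0.0019), np.float64(-0.0583)], [np.float64(0.0235), np.float64(-0.0005), np.float64(-0.0019), np.float64(-0.0583)], [np.float64(0.0235), np.float64(0.0008), np.float64(-0.0019), np.float64(-0.0583)], [np.float64(0.0234), np.float64(0.0022), np.float64(-0.0019), np.float64(-0.0583)], [np.float64(0.0232), np.float64(0.0036), np.float64(-0.0019), np.float64(-0.0583)], [np.float64(0.023), np.float64(0.0049), np.float64(-0.0019), np.float64(-0.0583)], [np.float64(0.0226), np.float64(0.0063), np.float64(-0.0019), np.float64(-0.0583)], [np.float64(0.0222), np.float64(0.0076), np.float64(-0.0019), np.float64(-0.0583)], [np.float64(0.0218), np.float64(0.0088), np.float64(-0.0019), np.float64(-0.0583)]]
```

{"op": "play_rows", "data": {
  "steps": [
    [[0.032,-0.005,-0.002,-0.058],[0.032,-0.003,-0.002,-0.058],[0.032,-0.001,-0.002,-0.058],[0.032,0.001,-0.002,-0.058],[0.032,0.003,-0.002,-0.058]]
  ]
}}

```text
time: 0.67
ee_pos: [0.3682, -0.4084, 0.2414]
tcp_rot: [180.0, 0.0, 41.8]
wrist_force: [-0.4, -0.7, -0.2]
opening: 0.085
grasp_force: 0.0
```

{"op": "play_rows", "data": {
  "steps": [
    [[0.032,0.005,-0.002,-0.058],[0.032,0.007,-0.002,-0.058],[0.032,0.009,-0.002,-0.058],[0.032,0.01,-0.002,-0.058],[0.032,0.012,-0.002,-0.058]]
  ]
}}

```text
time: 1.08
ee_pos: [0.507, -0.3169, 0.2513]
tcp_rot: [-180.0, 0.0, 58.5]
wrist_force: [0.2, 0.3, -0.7]
opening: 0.0851
grasp_force: 0.0
```

{"op": "play_rows", "data": {
  "steps": [
    [[0,0,0,0],[0,0,0,0],[0,0,0,0],[0,0,0,0],[0,0,0,0]]
  ]
}}

```text
time: 1.5
ee_pos: [0.505, -0.3188, 0.2514]
tcp_rot: [180.0, 0.0, 58.2]
wrist_force: [-0.5, -0.8, 0.1]
opening: 0.0858
grasp_force: 0.0
```

```bash
python3 - <<'E'
from h import *
c=cam("wrist","w1"); print(blobs(c,"orange"))
np.save("w1.npy",c,allow_pickle=True)
m=mask(c,"orange"); k=max(cv2.findContours(m,0,1)[0],key=cv2.contourArea)
print(cv2.minAreaRect(k)); print(cv2.approxPolyDP(k,4,True)[:,0].tolist())
E
```

```text
[]
((305.0, 243.0), (0.0, 0.0), 0.0)
[[305, 243]]
```

View pics/w1.png

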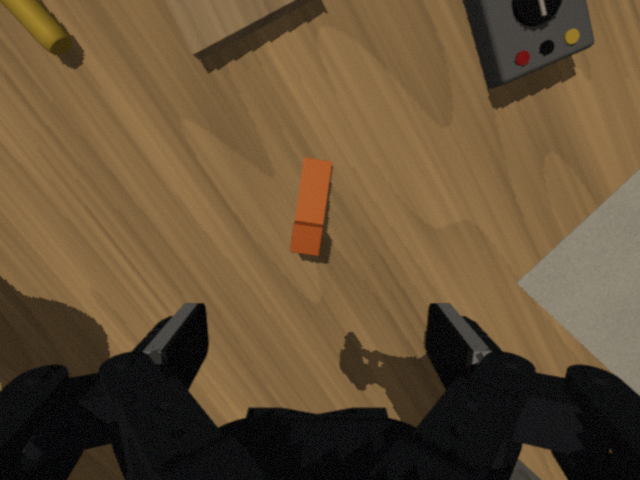

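The wedge shows block top at about (292-323, 222-255), thin tip at (303-331, 158-161). Fit its silhouette to its known shape.

```bash
cat >> h.py <<'E'
from scipy.optimize import minimize
def fit(c,m,P,x0,step=(.006,.006,.08)):
    """fit (x,y,yaw) of hull of model points P so its silhouette matches mask m"""
    def proj(x):
        ca,sa=np.cos(x[2]),np.sin(x[2]); W=np.c_[P[:,0]*ca-P[:,1]*sa+x[0],P[:,0]*sa+P[:,1]*ca+x[1],P[:,2]]
        return w2p(c,W)
    S=4; mm=cv2.resize(m,None,fx=S,fy=S,interpolation=cv2.INTER_LINEAR)>127
    def cost(x):
        q=cv2.convexHull(((proj(x)+.5)*S-.5).astype(np.float32)); r=np.zeros(mm.shape,np.uint8)
        cv2.fillConvexPoly(r,np.round(q*16).astype(np.int32),1,shift=4); return np.sum((r>0)!=mm)/mm.sum()
    best=min((minimize(cost,x0,method="Nelder-Mead",options=dict(initial_simplex=[x0]+[np.add(x0,s*np.eye(3)[i]*np.array(step)) for i in range(3)],xatol=1e-5,fatol=1e-5)) for s in (1,-1,.4)),key=lambda r:r.fun)
    return best.x,best.fun
WEDGE=np.array([(x,y,z) for x in(-.015,.015) for y in(-.015,.015) for z in(0,.036)]+[(.08,y,z) for y in(-.015,.015) for z in(0,.003)])
E
python3 - <<'E'
from h import *
c=np.load("w1.npy",allow_pickle=True).item(); h=cv2.cvtColor(c["img"],cv2.COLOR_BGR2HSV)
print(h[[180,210,240],[315,312,306]])
m=cv2.inRange(h,(3,170,110),(14,255,255)); m[:140]=0;m[280:]=0; n,l,s,_=cv2.connectedComponentsWithStats(m); m[l!=1+np.argmax(s[1:,4])]=0
print(s[1:]); x,f=fit(c,m,WEDGE,np.array([.487,-.336,np.radians(58)])); print(x,np.degrees(x[2]),f)
# jig / board location view target
rows(.55,-.03,.30,84,10)
E
```

```text
[[ 11 193 173]
 [ 12 195 174]
 [ 11 207 154]]
[[ 290  158   42   98 2724]]
[ 0.48438736 -0.33176715  0.85976567] 49.26094426269317 0.06498302596568492
from [ 0.505  -0.3187  0.2515] [179.99   0.    58.22] rows [[np.float64(0.0269), np.float64(-0.0114), np.float64(-0.0049), np.float64(-0.045)], [np.float64(0.0274), np.float64(-0.0102), np.float64(-0.0049), np.float64(-0.045)], [np.float64(0.0278), np.float64(-0.0089), np.float64(-0.0049), np.float64(-0.045)], [np.float64(0.0282), np.float64(-0.0077), np.float64(-0.0049), np.float64(-0.045)], [np.float64(0.0285), np.float64(-0.0064), np.float64(-0.0049), np.float64(-0.045)], [np.float64(0.0288), np.float64(-0.0051), np.float64(-0.0049), np.float64(-0.045)], [np.float64(0.029), np.float64(-0.0038), np.float64(-0.0049), np.float64(-0.045)], [np.float64(0.0291), np.float64(-0.0025), np.float64(-0.0049), np.float64(-0.045)], [np.float64(0.0292), np.float64(-0.0012), np.float64(-0.0049), np.float64(-0.045)], [np.float64(0.0292), np.float64(0.0001), np.float64(-0.0049), np.float64(-0.045)]]
```

{"op": "play_rows", "data": {
  "steps": [
    [[0.03,-0.013,0,-0.045],[0.03,-0.012,0,-0.045],[0.03,-0.01,0,-0.045],[0.031,-0.009,0,-0.045],[0.031,-0.007,0,-0.045]]
  ]
}}

```text
time: 1.97
ee_pos: [0.5277, -0.1582, 0.2516]
tcp_rot: [180.0, -0.0, 71.2]
wrist_force: [0.1, 0.5, -1.1]
opening: 0.0856
grasp_force: 0.0
```

{"op": "play_rows", "data": {
  "steps": [
    [[0.032,-0.006,0,-0.045],[0.032,-0.005,0,-0.045],[0.032,-0.003,0,-0.045],[0.032,-0.002,0,-0.045],[0.032,0,0,-0.045]]
  ]
}}

```text
time: 2.38
ee_pos: [0.5502, 0.0015, 0.2517]
tcp_rot: [180.0, 0.0, 84.1]
wrist_force: [0.7, -0.3, 0.2]
opening: 0.0855
grasp_force: 0.0
```

{"op": "play_rows", "data": {
  "steps": [
    [[0,0,0,0],[0,0,0,0],[0,0,0,0],[0,0,0,0],[0,0,0,0]]
  ]
}}

```text
time: 2.8
ee_pos: [0.5504, -0.0005, 0.2514]
tcp_rot: [180.0, 0.0, 84.0]
wrist_force: [0.6, -0.6, -0.6]
opening: 0.0852
grasp_force: 0.0
```

```bash
python3 - <<'E'
from h import *
c=cam("wrist","w2"); np.save("w2.npy",c,allow_pickle=True)
E
```

```text
(no output)
```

View pics/w2.png

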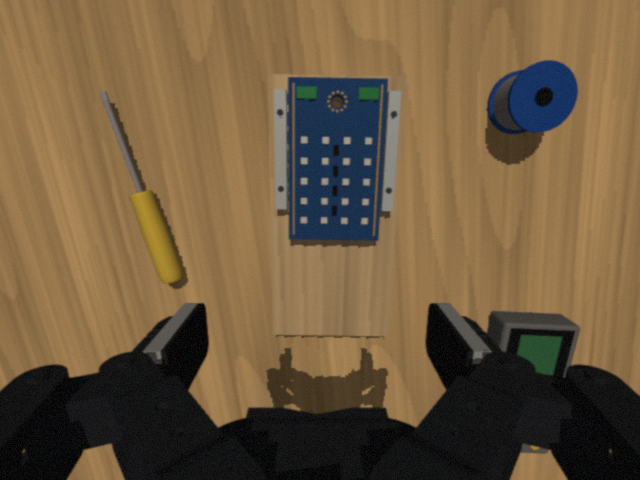

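Board corners about (288,79),(387,79),(378,240),(289,240); hole at (337,101); runway end edge at row 336, cols 275–384. Everything is roughly aligned with tool yaw 84°.

```bash
cat >> h.py <<'E'
BOARD=np.array([(x,y,z) for x in(0,.15) for y in(-.045,.045) for z in(.028,.038)])  # origin: free end middle
def bmask(c,box):
    h=cv2.cvtColor(c["img"],cv2.COLOR_BGR2HSV); m=cv2.inRange(h,(100,100,30),(125,255,255)); z=np.zeros_like(m); x0,y0,x1,y1=box; z[y0:y1,x0:x1]=m[y0:y1,x0:x1]
    n,l,s,_=cv2.connectedComponentsWithStats(z); k=cv2.findNonZero(((l==1+np.argmax(s[1:,4]))*255).astype(np.uint8))
    o=np.zeros_like(m); cv2.fillConvexPoly(o,cv2.convexHull(k),255); return o
def hole(c,box):
    """centre of dark disc inside the hole in box"""
    x0,y0,x1,y1=box; g=cv2.cvtColor(c["img"][y0:y1,x0:x1],cv2.COLOR_BGR2GRAY); return g
E
python3 - <<'E'
from h import *
np.set_printoptions(precision=4,suppress=True,linewidth=200)
c=np.load("w2.npy",allow_pickle=True).item()
m=bmask(c,(270,60,410,260)); x,f=fit(c,m,BOARD,np.array([.56,-.025,np.radians(84)])); print(x,np.degrees(x[2]),f)
u=np.array([np.cos(x[2]),np.sin(x[2])]); print("hole by fit",x[:2]+.13*u,"px",w2p(c,[[*(x[:2]+.13*u),.038]]),"by px",p2w(c,[(337.3,101)],.038))
print("runway end", p2w(c,[(275,335),(384,335)],.022), "pred",x[:2]-.115*u)
print(c["img"][92:111,326:350].sum(2))
E
```

```text
[ 0.566  -0.0241  1.4553] 83.38241568435231 0.01879315692388057
hole by fit [0.581 0.105] px [[336.9924 101.5164]] by px [[0.5813 0.1054 0.038 ]]
runway end [[ 0.4905 -0.1304  0.022 ]
 [ 0.6124 -0.1434  0.022 ]] pred [ 0.5528 -0.1384]
[[161 152 142 161 171 210 270 282 235 198 229 272 273 214 219 261 293 241 194 167 162 165 159 162]
 [163 157 159 154 167 214 264 284 240 186 178 202 206 186 203 277 290 256 186 171 154 162 166 168]
 [167 156 171 185 181 195 218 226 201 154 136 132 118 141 168 224 231 214 175 185 180 150 149 169]
 [166 174 211 253 240 207 162 150 132 106  94  88  82 111 114 148 169 189 231 236 209 171 153 160]
 [159 194 248 290 279 228 145 110  94  88  93 107  94  90  95 114 134 204 273 278 244 197 153 156]
 [157 185 232 271 258 190 132 106 123 148 148 146 138 117  95  90 113 178 245 279 234 190 160 141]
 [170 157 182 209 199 145 121 117 158 148 155 152 144 151 128 100 102 140 194 210 206 175 161 158]
 [176 188 204 203 154 132 140 149 152 162 150 144 161 169 160 117 110 119 160 185 191 188 156 151]
 [187 235 272 241 190 154 146 149 148 147 140 144 138 148 150 146 117 132
[... 316 characters left out ...]
8 164]
 [169 168 200 210 208 165 159 180 174 180 190 174 183 174 165 155 160 171 202 196 185 165 154 152]
 [169 197 249 275 248 196 175 167 173 179 183 183 181 178 165 163 158 209 246 260 221 167 154 163]
 [172 201 275 279 256 198 174 175 181 175 176 178 184 172 162 158 176 215 267 281 229 178 152 162]
 [168 172 210 236 223 188 182 179 180 180 176 175 170 173 169 168 177 195 248 246 205 165 156 160]
 [163 156 171 184 190 219 222 222 204 176 178 183 168 166 199 234 216 185 192 203 165 164 167 155]
 [162 151 167 164 190 242 282 278 232 191 207 226 203 196 252 276 265 221 163 161 164 163 147 161]
 [164 152 154 158 183 235 266 270 216 225 275 280 234 203 240 264 255 206 166 151 166 163 155 156]]
```

{"op": "play_rows", "data": {
  "steps": [
    [[0.0366,-0.0122,0,0],[0.0366,-0.0122,0,0],[0.0366,-0.0122,0,0],[0.0366,-0.0122,0,0],[0.0366,-0.0122,0,0]]
  ]
}}

```text
time: 3.27
ee_pos: [0.5082, 0.1898, 0.2515]
tcp_rot: [180.0, -0.0, 84.0]
wrist_force: [0.8, 0.6, 0.6]
opening: 0.0853
grasp_force: 0.0
```

{"op": "play_rows", "data": {
  "steps": [
    [[0.0366,-0.0122,0,0],[0,0,0,0],[0,0,0,0],[0,0,0,0],[0,0,0,0]]
  ]
}}

```text
time: 3.68
ee_pos: [0.5007, 0.2254, 0.2513]
tcp_rot: [180.0, 0.0, 84.0]
wrist_force: [0.5, 0.1, -0.4]
opening: 0.0849
grasp_force: 0.0
```

```bash
python3 - <<'E'
from h import *
c=cam("wrist"); np.save("w3.npy",c,allow_pickle=True)
print(w2p(c,[[.508,.331,.074]]),blobs(c,"red"))
u,v=w2p(c,[[.508,.331,.06]])[0].astype(int); y0=max(v-75,0);x0=max(u-100,0); i=c["img"][y0:y0+150,x0:x0+200]; print(x0,y0)
cv2.imwrite("pics/w3.png",cv2.resize(i,None,fx=4,fy=4,interpolation=cv2.INTER_CUBIC))
E
```

```text
[[310.95241861  99.06342369]] [([304, 76, 22, 24, 344], [314.2, 87.4])]
211 26
```

View pics/w3.png

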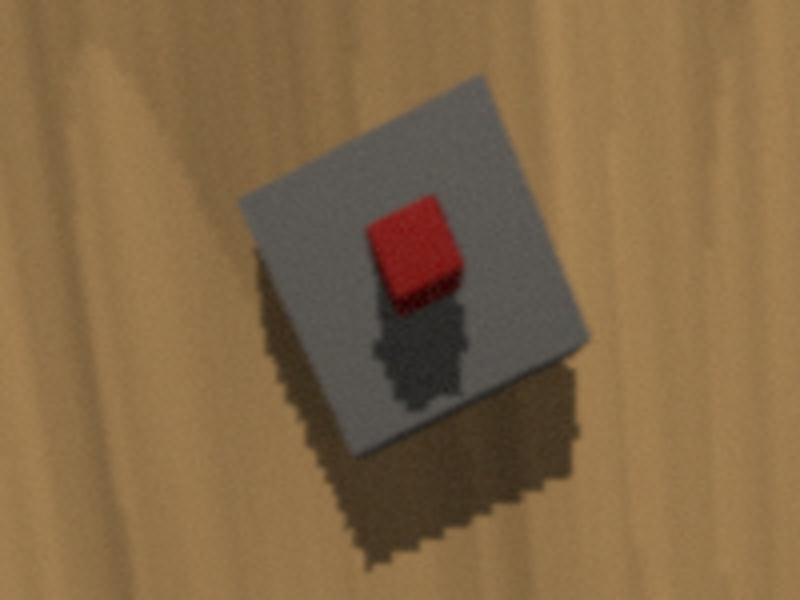

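Red head's top face has crop corners (369,230),(434,197),(462,265),(395,300); the block is turned about 22° counter-clockwise relative to the tool.

```bash
cat >> h.py <<'E'
HEAD=np.array([(x,y,z) for x in(-.008,.008) for y in(-.008,.008) for z in(.042,.074)])
GB=np.array([(x,y,z) for x in(-.03,.03) for y in(-.03,.03) for z in(.042,.0421)])
E
python3 - <<'E'
from h import *
c=np.load("w3.npy",allow_pickle=True).item()
h=cv2.cvtColor(c["img"],cv2.COLOR_BGR2HSV); m=cv2.inRange(h,(0,150,40),(8,255,255))|cv2.inRange(h,(172,150,40),(180,255,255)); m[:60]=0;m[120:]=0;m[:,:280]=0;m[:,350:]=0
x,f=fit(c,m,HEAD,np.array([.508,.335,np.radians(105)])); print(x,np.degrees(x[2]),f,m.sum()/255)
q=np.array([(369,230),(434,197),(462,265),(395,300)])/4+[211,26]-.4; print("px top",p2w(c,q,.074).mean(0))
b=p2w(c,np.array([(240,200),(484,76),(590,340),(357,457)])/4+[211,26]-.4,.042); print("block",b.mean(0),np.degrees(np.arctan2(*(b[1]-b[2])[[1,0]])),b)
rows(x[0],x[1],.13,np.degrees(x[2]),5)
E
```

```text
[0.51159397 0.33932727 1.7752606 ] 101.71493972221585 0.15396093326098753 461.0
px top [0.51166345 0.3392653  0.074     ]
block [0.51211754 0.33914536 0.042     ] 108.54018708633244 [[0.47466919 0.35785949 0.042     ]
 [0.53051933 0.37677205 0.042     ]
 [0.54928582 0.32081541 0.042     ]
 [0.49399581 0.30113449 0.042     ]]
from [0.5007 0.2253 0.2514] [179.99   0.    83.98] rows [[np.float64(0.0229), np.float64(-0.0002), np.float64(0.0243), np.float64(-0.0619)], [np.float64(0.0229), np.float64(0.0012), np.float64(0.0243), np.float64(-0.0619)], [np.float64(0.0228), np.float64(0.0026), np.float64(0.0243), np.float64(-0.0619)], [np.float64(0.0226), np.float64(0.004), np.float64(0.0243), np.float64(-0.0619)], [np.float64(0.0223), np.float64(0.0054), np.float64(0.0243), np.float64(-0.0619)]]
```

{"op": "play_rows", "data": {
  "steps": [
    [[0.0229,-0.0004,0.02,-0.0856],[0.0229,0.0016,0.02,-0.0856],[0.0229,0.0035,0.02,-0.0856],[0.0226,0.0055,0.02,-0.0856],[0.0221,0.0074,0.02,-0.0856]]
  ]
}}

```text
time: 4.15
ee_pos: [0.5109, 0.3415, 0.1506]
tcp_rot: [180.0, -0.0, 108.7]
wrist_force: [0.6, -0.3, 0.5]
opening: 0.0853
grasp_force: 0.0
```

{"op": "play_rows", "data": {
  "steps": [
    [[0,0,0.0,0],[0,0,0,0],[0,0,0,0],[0,0,0,0],[0,0,0,0]]
  ]
}}

```text
time: 4.57
ee_pos: [0.5108, 0.341, 0.1528]
tcp_rot: [179.9, -0.0, 108.5]
wrist_force: [-0.3, -0.5, 0.8]
opening: 0.0853
grasp_force: 0.0
```

```bash
python3 - <<'E'
from h import *
rows(.5119,.3392,.049,108.5,5)
E
```

```text
from [0.5108 0.341  0.1528] [ 1.7988e+02 -2.0000e-02  1.0850e+02] rows [[np.float64(-0.0004), np.float64(0.0001), np.float64(0.0208), np.float64(-0.0)], [np.float64(-0.0004), np.float64(0.0001), np.float64(0.0208), np.float64(-0.0)], [np.float64(-0.0004), np.float64(0.0001), np.float64(0.0208), np.float64(-0.0)], [np.float64(-0.0004), np.float64(0.0001), np.float64(0.0208), np.float64(-0.0)], [np.float64(-0.0004), np.float64(0.0001), np.float64(0.0208), np.float64(-0.0)]]
```

{"op": "play_rows", "data": {
  "steps": [
    [[-0.0004,0.0001,0.0208,0],[-0.0004,0.0001,0.0208,0],[-0.0004,0.0001,0.0208,0],[-0.0004,0.0001,0.0208,0],[-0.0004,0.0001,0.0208,0]]
  ]
}}

```text
time: 4.98
ee_pos: [0.5117, 0.3396, 0.0475]
tcp_rot: [179.9, -0.0, 108.5]
wrist_force: [-0.1, -0.3, 1.0]
opening: 0.0854
grasp_force: 0.0
```

{"op": "play_rows", "data": {
  "steps": [
    [[0,0,0,0],[0,0,0,0],[0,0,0,0],[0,0,0,0],[0,0,0,0]]
  ],
  "gripper": 0.04,
  "squeeze": 25
}}

```text
time: 5.4
ee_pos: [0.5119, 0.3405, 0.049]
tcp_rot: [179.9, -0.0, 108.6]
wrist_force: [0.3, -0.1, 0.0]
opening: 0.0399
grasp_force: 0.0
```

```bash
python3 - <<'E'
from h import *
c=cam("wrist"); np.save("w4.npy",c,allow_pickle=True); o=bot.get_obs(); print(o["ee_pos"],o["opening"])
cv2.imwrite("pics/w4.png",c["img"])
E
```

```text
[0.51181642 0.34048074 0.04873873] 0.03971830100498548
```

View pics/w4.png

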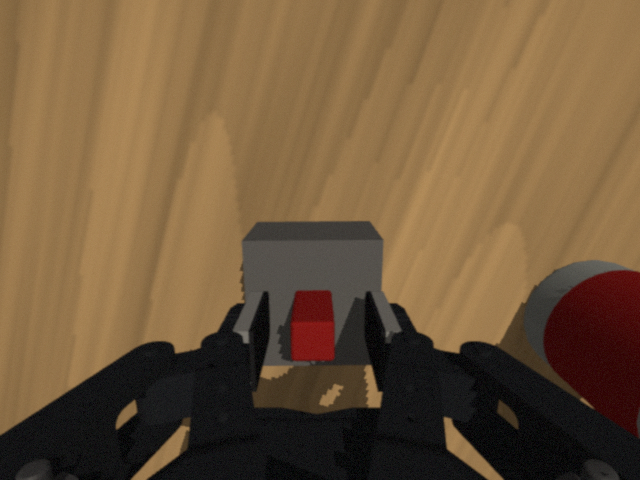

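Fingers straddle the red head squarely; head top face spans (291–334, 321–359). Measure its centre, then close.

```bash
python3 - <<'E'
from h import *
c=np.load("w4.npy",allow_pickle=True).item(); o=bot.get_obs()
P=p2w(c,[(291.5,321),(334,321),(334,359.5),(291.5,359.5)],.074); print(P,P.mean(0)); d=P.mean(0)[:2]-o["ee_pos"][:2]; a=np.radians(o["tcp_rot"][2])
print("in tool x,y", d@[np.cos(a),np.sin(a)], d@[np.sin(a),-np.cos(a)])
Q=p2w(c,[(245,240),(381,240)],.042); print("block front corners",Q, (Q.mean(0)[:2]-o["ee_pos"][:2])@[np.cos(a),np.sin(a)])
E
```

```text
[[0.50172793 0.34586329 0.074     ]
 [0.51581489 0.35057608 0.074     ]
 [0.52084501 0.33622492 0.074     ]
 [0.5063175  0.33137279 0.074     ]] [0.51117633 0.34100927 0.074     ]
in tool x,y 0.0007052104464051311 -0.00043787194311127717
block front corners [[0.47496971 0.35925049 0.042     ]
 [0.52898298 0.37737801 0.042     ]] 0.029518428758659187
```

{"op": "play_rows", "data": {
  "steps": [
    [[0,0,0,0],[0,0,0,0],[0,0,0,0],[0,0,0,0],[0,0,0,0]]
  ],
  "gripper": 0.0,
  "squeeze": 40
}}

```text
time: 5.87
ee_pos: [0.5114, 0.3403, 0.0478]
tcp_rot: [180.0, -0.0, 108.6]
wrist_force: [-0.8, -0.4, 4.9]
opening: 0.0151
grasp_force: 40.6
```

{"op": "play_rows", "data": {
  "steps": [
    [[0,0,-0.01,0],[0,0,-0.02,0],[0,0,-0.03,0],[0,0,-0.03,0],[0,0,0,0]]
  ]
}}

```text
time: 6.28
ee_pos: [0.5128, 0.3412, 0.1441]
tcp_rot: [179.6, -0.1, 108.6]
wrist_force: [0.8, 0.5, -0.0]
opening: 0.0156
grasp_force: 40.0
```

{"op": "play_rows", "data": {
  "steps": [
    [[0,0,-0.03,0],[0,0,-0.02,0],[0,0,0,0],[0,0,0,0],[0,0,0,0]]
  ]
}}

```text
time: 6.7
ee_pos: [0.511, 0.34, 0.1865]
tcp_rot: [-179.9, 0.0, 108.6]
wrist_force: [0.5, 0.2, -0.4]
opening: 0.0156
grasp_force: 40.0
```

```bash
python3 - <<'E'
from h import *
rows(.581,.1058,.16,83.6,8)
E
```

```text
from [0.511  0.34   0.1865] [-1.7995e+02  1.0000e-02  1.0862e+02] rows [[np.float64(-0.0305), np.float64(-0.0011), np.float64(0.0033), np.float64(0.0546)], [np.float64(-0.0305), np.float64(0.0006), np.float64(0.0033), np.float64(0.0546)], [np.float64(-0.0305), np.float64(0.0023), np.float64(0.0033), np.float64(0.0546)], [np.float64(-0.0303), np.float64(0.0039), np.float64(0.0033), np.float64(0.0546)], [np.float64(-0.03), np.float64(0.0056), np.float64(0.0033), np.float64(0.0546)], [np.float64(-0.0297), np.float64(0.0072), np.float64(0.0033), np.float64(0.0546)], [np.float64(-0.0292), np.float64(0.0088), np.float64(0.0033), np.float64(0.0546)], [np.float64(-0.0287), np.float64(0.0104), np.float64(0.0033), np.float64(0.0546)]]
```

{"op": "play_rows", "data": {
  "steps": [
    [[-0.0305,-0.0011,0.0033,0.0546],[-0.0305,0.0006,0.0033,0.0546],[-0.0305,0.0023,0.0033,0.0546],[-0.0303,0.0039,0.0033,0.0546],[-0.03,0.0056,0.0033,0.0546]]
  ]
}}

```text
time: 7.12
ee_pos: [0.5544, 0.1923, 0.169]
tcp_rot: [-179.9, 0.0, 92.8]
wrist_force: [-0.0, 0.3, -0.4]
opening: 0.0154
grasp_force: 40.0
```

{"op": "play_rows", "data": {
  "steps": [
    [[-0.0297,0.0072,0.0033,0.0546],[-0.0292,0.0088,0.0033,0.0546],[-0.0287,0.0104,0.0033,0.0546],[0,0,0,0],[0,0,0,0]]
  ]
}}

```text
time: 7.53
ee_pos: [0.5806, 0.1044, 0.1591]
tcp_rot: [-179.8, 0.0, 83.4]
wrist_force: [0.1, 0.7, -0.3]
opening: 0.0152
grasp_force: 40.0
```

{"op": "play_rows", "data": {
  "steps": [
    [[0,0,0.02,0],[0,0,0.02,0],[0,0,0.01,0],[0,0,0,0],[0,0,0,0]]
  ]
}}

```text
time: 7.95
ee_pos: [0.5805, 0.1066, 0.1105]
tcp_rot: [-179.9, 0.0, 83.7]
wrist_force: [0.2, 0.4, 0.1]
opening: 0.0152
grasp_force: 40.0
```

```bash
python3 - <<'E'
from h import *
c=cam("wrist"); np.save("w5.npy",c,allow_pickle=True); o=bot.get_obs(); print(o["ee_pos"],o["tcp_rot"],o["opening"])
cv2.imwrite("pics/w5.png",cv2.resize(c["img"][190:340,215:415],None,fx=4,fy=4,interpolation=cv2.INTER_CUBIC))
E
```

```text
[0.58103088 0.10658882 0.11148448] [ 1.79989377e+02 -6.63565154e-03  8.36477856e+01] 0.015667271780775142
```

View pics/w5.png

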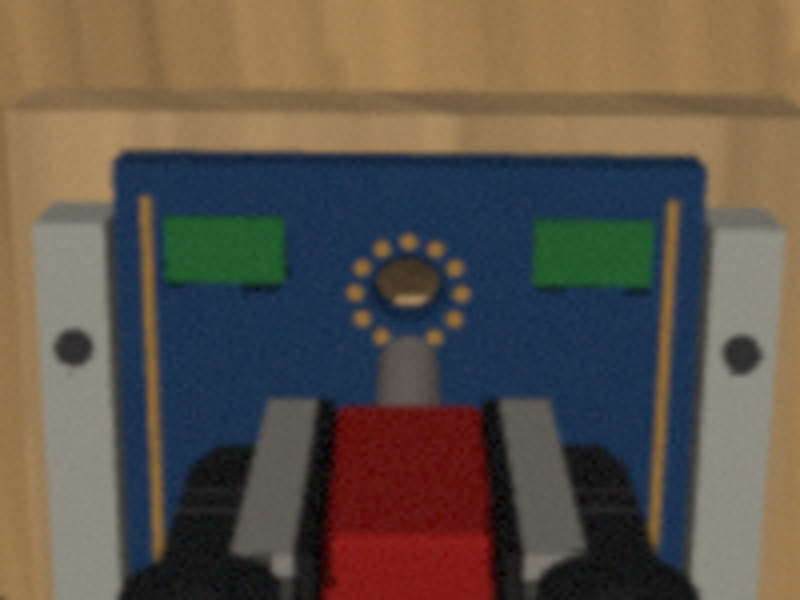

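Ring of dots around the hole centres at crop (409,293); pin shank end shows at (409,338–345), laterally aligned.

```bash
python3 - <<'E'
from h import *
np.set_printoptions(precision=4,suppress=True)
c=np.load("w5.npy",allow_pickle=True).item(); p=np.array([0.5809,0.1066,.1112])
H=p2w(c,[(409/4+215-.4,293/4+190-.4)],.038)[0]; print("hole",H)
a=np.radians(83.65); u=np.array([np.cos(a),np.sin(a)]);n=np.array([np.sin(a),-np.cos(a)])
print("hole in tool",(H[:2]-p[:2])@u,(H[:2]-p[:2])@n)
# tip axis and front edge
for r in (0,.002,.004): print(r,(w2p(c,[[*(p[:2]+r*u),p[2]-.0425]])[0]-[214.6,189.6])*4)
for z,s in ((.0425,0),(.0385,.004)): print((w2p(c,[[*(p[:2]+s*n),p[2]-z],[*(p[:2]-s*n),p[2]-z]])-[214.6,189.6])*4)
# board corner check: pin-end top corners
B=p2w(c,np.array([(117,157),(705,162)])/4+[214.6,189.6],.038); print("pin-end corners",B,"-> hole",B.mean(0)[:2]-.02*u)
E
```

```text
hole [0.5811 0.1057 0.038 ]
hole in tool -0.0008821960340754772 0.0003202980406469243
0 [406.6141 356.4008]
0.002 [406.6104 342.1861]
0.004 [406.6068 327.8943]
[[406.6141 356.4008]
 [406.6141 356.4008]]
[[437.2502 366.9612]
 [375.8871 366.95  ]]
pin-end corners [[0.54   0.1317 0.038 ]
 [0.6275 0.1212 0.038 ]] -> hole [0.5815 0.1066]
```

{"op": "play_rows", "data": {
  "steps": [
    [[-0.0005,0,0.01,0],[0,0,0.01,0],[0,0,0.01,0],[0,0,0.01,0],[0,0,0,0]]
  ]
}}

```text
time: 8.42
ee_pos: [0.5797, 0.1053, 0.0679]
tcp_rot: [-179.8, 0.1, 83.6]
wrist_force: [0.1, 0.1, -0.7]
opening: 0.0153
grasp_force: 40.0
```

{"op": "play_rows", "data": {
  "steps": [
    [[0,0,0,0],[0,0,0.004,0],[0,0,0.004,0],[0,0,0.003,0],[0,0,0,0]]
  ]
}}

```text
time: 8.83
ee_pos: [0.5808, 0.1055, 0.0592]
tcp_rot: [-180.0, 0.0, 83.6]
wrist_force: [-0.9, 0.0, 0.0]
opening: 0.015
grasp_force: 40.0
```

{"op": "play_rows", "data": {
  "steps": [
    [[0,0,0.004,0],[0,0,0.004,0],[0,0,0.003,0],[0,0,0.001,0],[0,0,0,0]]
  ]
}}

```text
time: 9.25
ee_pos: [0.5808, 0.1055, 0.0474]
tcp_rot: [-180.0, 0.0, 83.6]
wrist_force: [-0.4, -0.3, -0.3]
opening: 0.0155
grasp_force: 40.0
```

{"op": "play_rows", "data": {
  "steps": [
    [[0,0,0.001,0],[0,0,0.001,0],[0,0,0,0],[0,0,0,0],[0,0,0,0]]
  ]
}}

```text
time: 9.67
ee_pos: [0.5811, 0.1056, 0.046]
tcp_rot: [180.0, -0.0, 83.6]
wrist_force: [0.9, -0.0, 0.1]
opening: 0.0152
grasp_force: 40.0
```

Push until contact force rises.

{"op": "play_rows", "data": {
  "steps": [
    [[0,0,0.001,0],[0,0,0.001,0],[0,0,0.001,0],[0,0,0,0],[0,0,0,0]]
  ]
}}

```text
time: 10.08
ee_pos: [0.5811, 0.1056, 0.0438]
tcp_rot: [180.0, -0.0, 83.6]
wrist_force: [-2.4, 0.2, 6.7]
opening: 0.015
grasp_force: 41.0
```

Home (6.7 N contact at the expected height). Release and lift.

{"op": "play_rows", "data": {
  "steps": [
    [[0,0,0,0],[0,0,0,0],[0,0,0,0],[0,0,0,0],[0,0,0,0]]
  ],
  "gripper": 0.05
}}

```text
time: 10.5
ee_pos: [0.5809, 0.1055, 0.0427]
tcp_rot: [-180.0, 0.0, 83.6]
wrist_force: [0.1, -0.6, -0.5]
opening: 0.0501
grasp_force: 0.0
```

{"op": "play_rows", "data": {
  "steps": [
    [[0,0,-0.01,0],[0,0,-0.02,0],[0,0,-0.03,0],[0,0,-0.03,0],[0,0,-0.03,0]]
  ]
}}

```text
time: 10.92
ee_pos: [0.5807, 0.1055, 0.1649]
tcp_rot: [180.0, -0.0, 83.6]
wrist_force: [-0.2, 0.2, 0.7]
opening: 0.0499
grasp_force: 0.0
```

```bash
python3 - <<'E'
from h import *
c=cam("wrist"); np.save("w6.npy",c,allow_pickle=True)
cv2.imwrite("pics/w6.png",c["img"])
rows(.484,-.334,.17,49.5,14)
E
```

```text
from [0.5825 0.1058 0.1717] [ 1.7955e+02 -1.4000e-01  8.3600e+01] rows [[np.float64(-0.032), np.float64(-0.0035), np.float64(0.0001), np.float64(0.0425)], [np.float64(-0.0321), np.float64(-0.0021), np.float64(0.0001), np.float64(0.0425)], [np.float64(-0.0322), np.float64(-0.0008), np.float64(0.0001), np.float64(0.0425)], [np.float64(-0.0322), np.float64(0.0006), np.float64(0.0001), np.float64(0.0425)], [np.float64(-0.0321), np.float64(0.002), np.float64(0.0001), np.float64(0.0425)], [np.float64(-0.032), np.float64(0.0033), np.float64(0.0001), np.float64(0.0425)], [np.float64(-0.0318), np.float64(0.0047), np.float64(0.0001), np.float64(0.0425)], [np.float64(-0.0316), np.float64(0.006), np.float64(0.0001), np.float64(0.0425)], [np.float64(-0.0313), np.float64(0.0074), np.float64(0.0001), np.float64(0.0425)], [np.float64(-0.031), np.float64(0.0087), np.float64(0.0001), np.float64(0.0425)], [np.float64(-0.0306), np.float64(0.01), np.float64(0.0001), np.float64(0.0425)], [np.float64(-0.0301), np.float64(0.0113), np.float64(0.0001), np.float64(0.0425)], [np.float64(-0.0296), np.float64(0.0126), np.float64(0.0001), np.float64(0.0425)], [np.float64(-0.0291), np.float64(0.0138), np.float64(0.0001), np.float64(0.0425)]]
```

View pics/w6.png

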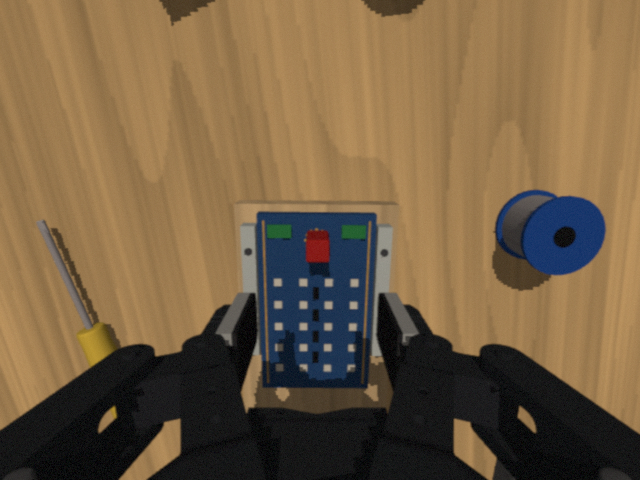

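Pin is seated with its head at (317,245) on the board, nothing else disturbed. Refine the wedge pose while going there.

```bash
python3 - <<'E'
from h import *
np.set_printoptions(precision=4,suppress=True)
c=np.load("w1.npy",allow_pickle=True).item()
T=p2w(c,[(304,158),(331.5,161.5)],.003); B=p2w(c,[(294,222.5),(323.5,225),(319.5,255.5),(291,252.5)],.036)
print("tip",T.mean(0),"block",B.mean(0)); d=(T.mean(0)-B.mean(0)); print(np.hypot(*d[:2]),np.degrees(np.arctan2(d[1],d[0])))
x=np.array([.4844,-.3318,np.radians(49.3)]); 
for P in (WEDGE,): 
    ca,sa=np.cos(x[2]),np.sin(x[2]); print(w2p(c,np.c_[P[:,0]*ca-P[:,1]*sa+x[0],P[:,0]*sa+P[:,1]*ca+x[1],P[:,2]]))
E
```

```text
tip [ 0.5359 -0.272   0.003 ] block [ 0.4862 -0.3314  0.036 ]
0.07741794023275886 50.12238621198531
[[317.9207 247.4144]
 [318.0599 256.6255]
 [291.2437 243.3809]
 [288.884  252.2447]
 [322.1956 221.2365]
 [322.7455 228.1466]
 [295.0135 217.0434]
 [292.9643 223.5758]
 [332.0511 160.8859]
 [332.1703 160.9784]
 [303.7062 156.3133]
 [303.6088 156.3711]]
```

{"op": "play_rows", "data": {
  "steps": [
    [[-0.032,-0.0035,0,0.0425],[-0.032,-0.002,0,0.0425],[-0.032,-0.001,0,0.0425],[-0.032,0.0005,0,0.0425],[-0.032,0.002,0,0.0425]]
  ],
  "gripper": 0.07
}}

```text
time: 11.38
ee_pos: [0.5453, -0.0521, 0.1636]
tcp_rot: [180.0, -0.0, 71.3]
wrist_force: [0.7, 0.0, -0.1]
opening: 0.0702
grasp_force: 0.0
```

{"op": "play_rows", "data": {
  "steps": [
    [[-0.032,0.0035,0,0.0425],[-0.032,0.0045,0,0.0425],[-0.0315,0.006,0,0.0425],[-0.0315,0.0075,0,0.0425],[-0.031,0.0085,0,0.0425]]
  ]
}}

```text
time: 11.8
ee_pos: [0.5098, -0.2095, 0.1636]
tcp_rot: [180.0, -0.0, 59.1]
wrist_force: [0.7, 0.2, -0.7]
opening: 0.0698
grasp_force: 0.0
```

{"op": "play_rows", "data": {
  "steps": [
    [[-0.0305,0.01,0,0.0425],[-0.03,0.0115,0,0.0425],[-0.0295,0.0125,0,0.0425],[-0.029,0.014,0,0.0425],[0,0,0,0]]
  ]
}}

```text
time: 12.22
ee_pos: [0.4812, -0.3379, 0.163]
tcp_rot: [179.9, 0.1, 49.1]
wrist_force: [0.8, -0.3, 0.3]
opening: 0.0699
grasp_force: 0.0
```

{"op": "play_rows", "data": {
  "steps": [
    [[0,0,0,0],[0,0,0,0],[0,0,0,0],[0,0,0,0],[0,0,0,0]]
  ]
}}

```text
time: 12.63
ee_pos: [0.483, -0.3326, 0.1631]
tcp_rot: [180.0, -0.0, 49.6]
wrist_force: [0.4, 0.3, -0.1]
opening: 0.0701
grasp_force: 0.0
```

```bash
python3 - <<'E'
from h import *
c=cam("wrist"); np.save("w7.npy",c,allow_pickle=True); o=bot.get_obs(); print(o["ee_pos"],o["tcp_rot"])
cv2.imwrite("pics/w7.png",c["img"])
E
```

```text
[ 0.483014   -0.3327073   0.16310351] [ 1.79983896e+02 -2.72689595e-03  4.95813772e+01]
```

View pics/w7.png

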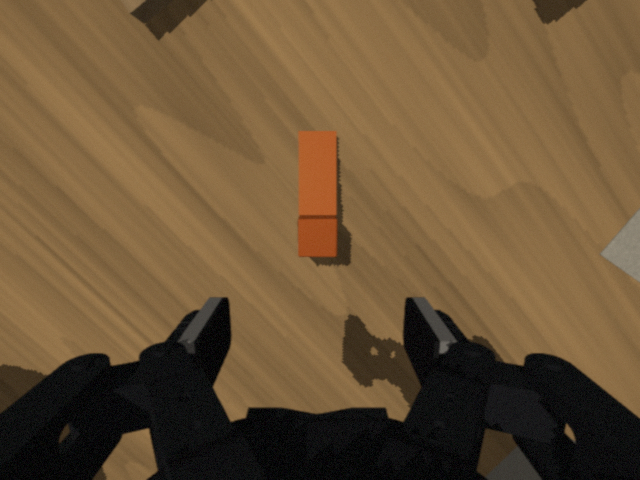

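The wedge stands straight in the tool's axis: tip edge row 131, block back edge row 257, columns 299–336.

```bash
python3 - <<'E'
from h import *
np.set_printoptions(precision=4,suppress=True)
c=np.load("w7.npy",allow_pickle=True).item(); o=bot.get_obs()
h=cv2.cvtColor(c["img"],cv2.COLOR_BGR2HSV); m=cv2.inRange(h,(3,150,90),(16,255,255)); z=np.zeros_like(m); z[115:275,285:350]=m[115:275,285:350]; n,l,s,_=cv2.connectedComponentsWithStats(z); k=1+np.argmax(s[1:,4]); m=((l==k)*255).astype(np.uint8); print(s[k])
x,f=fit(c,m,WEDGE,np.array([.485,-.332,np.radians(49.6)])); print(x,np.degrees(x[2]),f)
ca,sa=np.cos(x[2]),np.sin(x[2]); P=WEDGE; print(w2p(c,np.c_[P[:,0]*ca-P[:,1]*sa+x[0],P[:,0]*sa+P[:,1]*ca+x[1],P[:,2]])[[1,3,8,9,10]])
rows(x[0],x[1],.0075,np.degrees(x[2]),8)
E
```

```text
[ 297  130   41  127 4928]
[ 0.4847 -0.3316  0.8665] 49.64653678043278 0.033077976764243316
[[336.694  257.0654]
 [297.5869 257.1125]
 [335.8495 129.4824]
 [336.0452 129.2868]
 [298.0881 129.5228]]
from [ 0.483  -0.3327  0.1631] [179.98  -0.    49.58] rows [[np.float64(0.0002), np.float64(0.0001), np.float64(0.0195), np.float64(-0.0001)], [np.float64(0.0002), np.float64(0.0001), np.float64(0.0195), np.float64(-0.0001)], [np.float64(0.0002), np.float64(0.0001), np.float64(0.0195), np.float64(-0.0001)], [np.float64(0.0002), np.float64(0.0001), np.float64(0.0195), np.float64(-0.0001)], [np.float64(0.0002), np.float64(0.0001), np.float64(0.0195), np.float64(-0.0001)], [np.float64(0.0002), np.float64(0.0001), np.float64(0.0195), np.float64(-0.0001)], [np.float64(0.0002), np.float64(0.0001), np.float64(0.0195), np.float64(-0.0001)], [np.float64(0.0002), np.float64(0.0001), np.float64(0.0195), np.float64(-0.0001)]]
```

{"op": "play_rows", "data": {
  "steps": [
    [[0.0024,0.0003,0.025,0],[0,0,0.03,0],[0,0,0.03,0],[0,0,0.03,0],[0,0,0.02,0]]
  ]
}}

```text
time: 13.1
ee_pos: [0.4836, -0.3306, 0.025]
tcp_rot: [-179.9, 0.0, 49.6]
wrist_force: [-0.7, 0.4, 0.1]
opening: 0.0702
grasp_force: 0.0
```

{"op": "play_rows", "data": {
  "steps": [
    [[0,0,0.012,0],[0,0,0.008,0],[0,0,0,0],[0,0,0,0],[0,0,0,0]]
  ]
}}

```text
time: 13.52
ee_pos: [0.4853, -0.3323, 0.0096]
tcp_rot: [179.9, -0.0, 49.5]
wrist_force: [-0.3, -0.0, 0.7]
opening: 0.0699
grasp_force: 0.0
```

{"op": "play_rows", "data": {
  "steps": [
    [[0,0,0,0],[0,0,0,0],[0,0,0,0],[0,0,0,0],[0,0,0,0]]
  ],
  "gripper": 0.0,
  "squeeze": 60
}}

```text
time: 13.93
ee_pos: [0.4848, -0.3322, 0.0087]
tcp_rot: [179.9, -0.0, 49.5]
wrist_force: [-0.7, -0.4, 5.5]
opening: 0.0289
grasp_force: 60.5
```

{"op": "play_rows", "data": {
  "steps": [
    [[0,0,-0.01,0],[0,0,-0.02,0],[0,0,-0.03,0],[0,0,-0.03,0],[0,0,0,0]]
  ]
}}

```text
time: 14.35
ee_pos: [0.4864, -0.3331, 0.1047]
tcp_rot: [179.5, -0.0, 49.5]
wrist_force: [0.7, -0.5, -0.1]
opening: 0.0296
grasp_force: 59.7
```

{"op": "play_rows", "data": {
  "steps": [
    [[0,0,0,0],[0,0,0,0],[0,0,0,0],[0,0,0,0],[0,0,0,0]]
  ]
}}

```text
time: 14.77
ee_pos: [0.484, -0.3315, 0.0968]
tcp_rot: [-179.9, 0.0, 49.5]
wrist_force: [0.2, -0.3, -0.9]
opening: 0.0289
grasp_force: 59.7
```

```bash
python3 - <<'E'
from h import *
rows(.5557,-.1161,.0968,83.5,8)
E
```

```text
from [ 0.484  -0.3315  0.0968] [-1.799e+02  1.000e-02  4.950e+01] rows [[np.float64(0.0263), np.float64(-0.0107), np.float64(0.0), np.float64(-0.0742)], [np.float64(0.027), np.float64(-0.0087), np.float64(0.0), np.float64(-0.0742)], [np.float64(0.0276), np.float64(-0.0067), np.float64(0.0), np.float64(-0.0742)], [np.float64(0.028), np.float64(-0.0046), np.float64(0.0), np.float64(-0.0742)], [np.float64(0.0283), np.float64(-0.0025), np.float64(0.0), np.float64(-0.0742)], [np.float64(0.0284), np.float64(-0.0004), np.float64(0.0), np.float64(-0.0742)], [np.float64(0.0283), np.float64(0.0017), np.float64(0.0), np.float64(-0.0742)], [np.float64(0.0281), np.float64(0.0038), np.float64(0.0), np.float64(-0.0742)]]
```

{"op": "play_rows", "data": {
  "steps": [
    [[0.0263,-0.0107,0,-0.0742],[0.027,-0.0087,0,-0.0742],[0.0276,-0.0067,0,-0.0742],[0.028,-0.0046,0,-0.0742],[0.0283,-0.0025,0,-0.0742]]
  ]
}}

```text
time: 15.18
ee_pos: [0.5292, -0.1959, 0.0973]
tcp_rot: [-180.0, -0.0, 70.9]
wrist_force: [0.9, -0.1, -0.1]
opening: 0.0291
grasp_force: 59.6
```

{"op": "play_rows", "data": {
  "steps": [
    [[0.0284,-0.0004,0,-0.0742],[0.0283,0.0017,0,-0.0742],[0.0281,0.0038,0,-0.0742],[0,0,0,0],[0,0,0,0]]
  ]
}}

```text
time: 15.6
ee_pos: [0.5562, -0.1151, 0.0973]
tcp_rot: [-179.9, -0.0, 83.6]
wrist_force: [-0.5, -0.1, -0.5]
opening: 0.0292
grasp_force: 59.6
```

{"op": "play_rows", "data": {
  "steps": [
    [[0,0,0.01,0],[0,0,0.01,0],[0,0,0,0],[0,0,0,0],[0,0,0,0]]
  ]
}}

```text
time: 16.02
ee_pos: [0.5558, -0.117, 0.0776]
tcp_rot: [-180.0, 0.0, 83.4]
wrist_force: [-1.0, 0.6, -1.0]
opening: 0.0296
grasp_force: 59.6
```

```bash
python3 - <<'E'
from h import *
c=cam("wrist"); np.save("w8.npy",c,allow_pickle=True)
cv2.imwrite("pics/w8.png",c["img"])
rows(.5557,-.1161,.036,83.5,4)
E
```

```text
from [ 0.556 -0.117  0.078] [180.     0.    83.46] rows [[np.float64(0.0002), np.float64(-0.0001), np.float64(0.0105), np.float64(-0.0002)], [np.float64(0.0002), np.float64(-0.0001), np.float64(0.0105), np.float64(-0.0002)], [np.float64(0.0002), np.float64(-0.0001), np.float64(0.0105), np.float64(-0.0002)], [np.float64(0.0002), np.float64(-0.0001), np.float64(0.0105), np.float64(-0.0002)]]
```

View pics/w8.png

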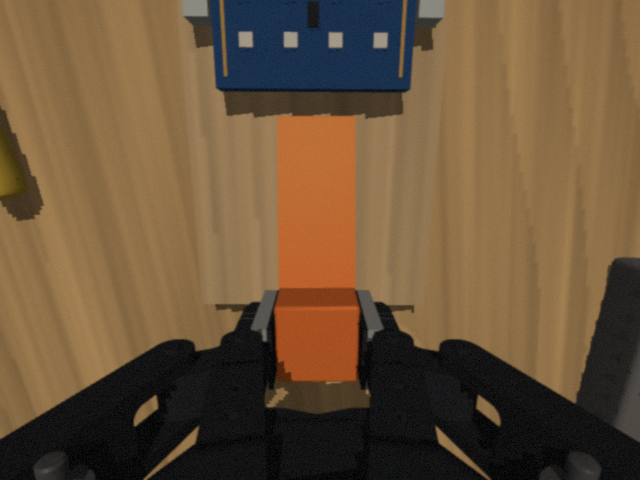

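Wedge tip at (277–355,116), board's free edge (217–411, 89); both centred within a couple of mm.

```bash
python3 - <<'E'
from h import *
np.set_printoptions(precision=4,suppress=True)
c=np.load("w8.npy",allow_pickle=True).item(); p=np.array([.5559,-.117]); a=np.radians(83.5);u=np.array([np.cos(a),np.sin(a)]);n=np.array([np.sin(a),-np.cos(a)])
T=p2w(c,[(277.5,115.5),(355.5,115.5)],.0725); E=p2w(c,[(217,89),(411,89)],.038)
for q in (T,E): d=q.mean(0)[:2]-p; print(q, d@u,d@n)
E
```

```text
[[ 0.5507 -0.037   0.0725]
 [ 0.5801 -0.0403  0.0725]] 0.07891245892720242 0.0005861555110802854
[[ 0.5216 -0.0192  0.038 ]
 [ 0.6102 -0.0294  0.038 ]] 0.0932598330411089 -0.0005400678221160193
```

{"op": "play_rows", "data": {
  "steps": [
    [[0,-0.001,0.012,0],[0,0,0.012,0],[0,0,0.01,0],[0,0,0.006,0],[0,0,0.003,0]]
  ]
}}

```text
time: 16.48
ee_pos: [0.5542, -0.1161, 0.0329]
tcp_rot: [-179.9, -0.0, 83.5]
wrist_force: [0.0, 0.9, -0.7]
opening: 0.0291
grasp_force: 59.6
```

{"op": "play_rows", "data": {
  "steps": [
    [[0,0,0,0],[0,0,0,0],[0,0,0.001,0],[0,0,0.0005,0],[0,0,0,0]]
  ]
}}

```text
time: 16.9
ee_pos: [0.5554, -0.1163, 0.0337]
tcp_rot: [180.0, 0.0, 83.5]
wrist_force: [-0.0, -0.5, -1.9]
opening: 0.029
grasp_force: 59.6
```

{"op": "play_rows", "data": {
  "steps": [
    [[0,0,0.001,0],[0,0,0.001,0],[0,0,0,0],[0,0,0,0],[0,0,0,0]]
  ]
}}

```text
time: 17.32
ee_pos: [0.5551, -0.1163, 0.0314]
tcp_rot: [180.0, 0.0, 83.5]
wrist_force: [0.3, 1.0, -1.9]
opening: 0.0289
grasp_force: 59.6
```

{"op": "play_rows", "data": {
  "steps": [
    [[0,0,0.0005,0],[0,0,0.0005,0],[0,0,0,0],[0,0,0,0],[0,0,0,0]]
  ]
}}

```text
time: 17.73
ee_pos: [0.5552, -0.1163, 0.0307]
tcp_rot: [180.0, 0.0, 83.5]
wrist_force: [-2.1, 0.7, 5.3]
opening: 0.0291
grasp_force: 60.2
```

{"op": "play_rows", "data": {
  "steps": [
    [[0.005,0,0,0],[0.005,0,0,0],[0.005,0,0,0],[0.005,0,0,0],[0.003,0,0,0]]
  ]
}}

```text
time: 18.15
ee_pos: [0.5581, -0.0928, 0.0307]
tcp_rot: [180.0, 0.0, 83.5]
wrist_force: [-0.7, -2.3, 4.7]
opening: 0.029
grasp_force: 60.3
```

{"op": "play_rows", "data": {
  "steps": [
    [[0.003,0,0,0],[0.003,0,0,0],[0.003,0,0,0],[0.002,0,0,0],[0,0,0,0]]
  ]
}}

```text
time: 18.57
ee_pos: [0.5593, -0.0823, 0.0307]
tcp_rot: [180.0, 0.1, 83.5]
wrist_force: [-0.7, -3.0, 5.2]
opening: 0.0288
grasp_force: 60.4
```

{"op": "play_rows", "data": {
  "steps": [
    [[0.002,0,0,0],[0.002,0,0,0],[0.002,0,0,0],[0.002,0,0,0],[0.001,0,0,0]]
  ]
}}

```text
time: 18.98
ee_pos: [0.5602, -0.0737, 0.0307]
tcp_rot: [180.0, 0.1, 83.5]
wrist_force: [-1.5, -5.0, 5.5]
opening: 0.0293
grasp_force: 60.4
```

{"op": "play_rows", "data": {
  "steps": [
    [[0,0,0,0],[0,0,0,0],[0,0,0,0],[0,0,0,0],[0,0,0,0]]
  ]
}}

```text
time: 19.4
ee_pos: [0.5603, -0.0735, 0.0307]
tcp_rot: [180.0, 0.0, 83.5]
wrist_force: [-0.2, -4.5, 5.8]
opening: 0.0288
grasp_force: 60.4
```

```bash
python3 - <<'E'
from h import *
c=cam("wrist"); o=bot.get_obs(); print(o["ee_pos"],o["wrist_force"]); np.save("w9.npy",c,allow_pickle=True)
s=cam("scene"); np.save("s9.npy",s,allow_pickle=True)
A=cv2.resize(c["img"][100:340,200:440],(400,400),interpolation=cv2.INTER_CUBIC); B=cv2.resize(s["img"][190:310,245:385],(400,343),interpolation=cv2.INTER_CUBIC); B=cv2.copyMakeBorder(B,0,57,0,0,0)
cv2.imwrite("pics/f9.png",np.hstack([A,B]))
E
```

```text
[ 0.56026401 -0.07353428  0.03071055] [-1.27103903 -4.39101498  5.12133119]
```

View pics/f9.png

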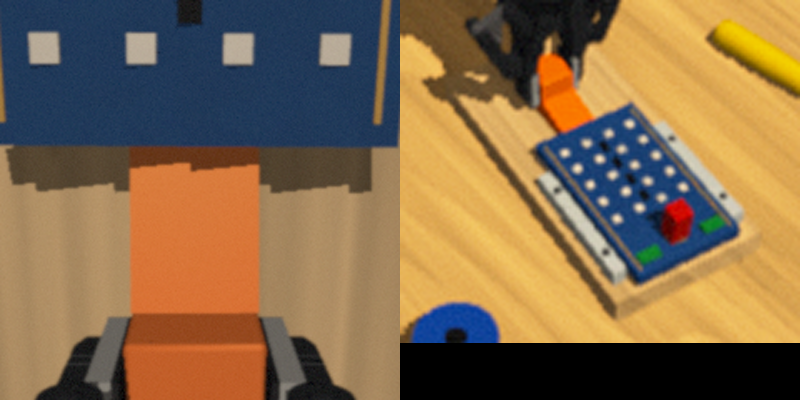

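The wedge is centred under the free edge (crop row 146), ramp visible down to the block front (row 313); the pin stands upright. Quick check of the insertion.

```bash
python3 - <<'E'
from h import *
c=np.load("w9.npy",allow_pickle=True).item(); k=240/400
uv=lambda x,y:(x*k+199.7,y*k+99.7)
f=p2w(c,[uv(195,314)],.040)[0]; b=p2w(c,[uv(198,146.5)],.042)[0]; g=np.hypot(*(b-f)[:2]); print("gap",g,"insertion",.065-g,"lift mm",(65-g*1e3-13)/4.3)
w=p2w(c,[uv(130,165),uv(259,165)],.030); print("ramp width check",np.hypot(*(w[0]-w[1])[:2]))
E=p2w(c,[uv(3,123),uv(377,123)],.0416); print(E)
E
```

```text
gap 0.03872806628616862 insertion 0.02627193371383138 lift mm 3.086496212518926
ramp width check 0.03010358273627254
[[ 0.52739712 -0.01097405  0.0416    ]
 [ 0.60561556 -0.0198836   0.0416    ]]
```

{"op": "play_rows", "data": {
  "steps": [
    [[0.001,0,0,0],[0.001,0,0,0],[0,0,0,0],[0,0,0,0],[0,0,0,0]]
  ]
}}

```text
time: 19.92
ee_pos: [0.5605, -0.0717, 0.0307]
tcp_rot: [180.0, 0.1, 83.5]
wrist_force: [-0.1, -4.8, 5.6]
opening: 0.0295
grasp_force: 60.4
```

{"op": "play_rows", "data": {
  "steps": [
    [[0,0,0,0],[0,0,0,0],[0,0,0,0],[0,0,0,0],[0,0,0,0]]
  ]
}}

```text
time: 20.33
ee_pos: [0.5605, -0.0717, 0.0307]
tcp_rot: [180.0, 0.1, 83.5]
wrist_force: [-1.0, -4.4, 5.4]
opening: 0.0291
grasp_force: 60.4
```

```bash
python3 -c "
from workcell import bot
print(bot.job_done())"
```

```text
the job is handed in; nothing more can be done
None
```

I handed the job in at about 20 s: the pin is home and released, and the board's free end rides on the gripped wedge, lifted an estimated 3.5–4.4 mm (from position and camera, not measured directly); the hand-in returned no verdict.

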